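# Sweep the spent coffee capsules into the catch tray

### The job

Clear the counter: with your fingertips, gently sweep the three spent red coffee capsules across the marble and through the open mouth of the steel catch tray until each lies completely inside it. Slide them only - do not pick up, pinch or crush them - and leave the cup, the sugar jar and the shaker standing where they are.

Things in the scene. Friction and masses are not known exactly. Their poses are not given: they have to be found in the camera images.
- tray: steel catch tray like a flat dustpan, blue rims, fixed to the counter; 160 x 208 mm outside, walls 4 mm thick, 30 mm high on three sides. Origin: centre of the outline, on the counter. x points from the open mouth (x = -80 mm) to the back wall (inner face x = +76 mm), y across (inner faces at +-100 mm). Floor 3 mm thick; a ramp rises to it from the counter between x = -80 and -55 mm
- tray_mouth (a point): middle of the front edge of the tray's open mouth, at counter height, 80 mm from the tray's origin along the tray's -x
- capsule_a: spent red coffee capsule, loose, 11 to 20 g, standing on its wide end: foot rim 37 mm across and 3 mm high, above it a cone 34 mm across that narrows to 20 mm at the flat top, 28 mm high. Origin: centre of its underside, z up along its axis. Thin-walled: a firm pinch crushes it, a slow push does not; it stops when the push stops
- capsule_a_mid (a point): point on the axis of capsule_a, halfway up, 14 mm above its underside
- capsule_b: spent red coffee capsule, loose, 11 to 20 g, standing on its wide end: foot rim 37 mm across and 3 mm high, above it a cone 34 mm across that narrows to 20 mm at the flat top, 28 mm high. Origin: centre of its underside, z up along its axis. Thin-walled: a firm pinch crushes it, a slow push does not; it stops when the push stops
- capsule_b_mid (a point): point on the axis of capsule_b, halfway up, 14 mm above its underside
- capsule_c: spent red coffee capsule, loose, 11 to 20 g, standing on its wide end: foot rim 37 mm across and 3 mm high, above it a cone 34 mm across that narrows to 20 mm at the flat top, 28 mm high. Origin: centre of its underside, z up along its axis. Thin-walled: a firm pinch crushes it, a slow push does not; it stops when the push stops
- capsule_c_mid (a point): point on the axis of capsule_c, halfway up, 14 mm above its underside
- cup: white espresso mug, rim 62 mm across, 58 mm high, handle on its own +y side reaching to about 60 mm from the axis; loose, 160 g; origin centre of its underside
- sugar_jar: amber glass jar with a pale wooden cap, 64 mm across, 64 mm high; loose, 220 g; origin centre of its underside
- shaker: dark steel shaker, 48 mm across, 66 mm high; loose, 140 g; origin centre of its underside

How it is judged:
By the outcome, as a careful person would: the job done as asked, in the order asked, and still so for the second after the job is handed in, with the robot touching nothing.
It also fails if it takes over 72 s, if anything falls off the work surface, if the arm or the gripper's body presses on something with over 40 N, if the wrist force passes 120 N, or if a joint passes its speed limit or range.

### The arm

A 6-joint arm with a two-finger parallel gripper is mounted at the origin on the work surface. World frame = base frame: x ahead of the robot, y to its left, z up, the work surface at z = 0. Lengths are in m, angles in rad, forces in N, time in s.
With the tool pointing down it reaches from about 0.35 to 0.775 m from the base axis. Payload 7.3 kg.
Tool frame: the origin (TCP) lies on the front face of the gripper's body, between the roots of the fingers; the fingertips stand ahead of it and the grasp point (between the pads) lies 47 mm ahead of it (finger_overhang is the z of the fingertips in the tool frame, in m); z points along the fingers, y is the line along which they close (so a half turn about z gives the same grasp; the last joint's range is limited). The gripper opens to 92 mm and grips with 3 to 60 N. Pads are 19 mm wide; open, the fingers measure 130 mm over their backs; the gripper's body (75 mm by 190 mm) begins 47 mm behind the grasp point.
Start: joints at [-1.343, 0.342, 1.524, -0, 1.275, -0.146], TCP at [0.192, -0.489, 0.292] pointing down, gripper open.
Joint ranges: [-2.53, 2.53], [-0.77, 2.02], [0.04, 2.7], [-1, 4.14], [0.28, 2.66], [-3.11, 3.11]. Speed limits (rad/s): [2.57, 2.57, 3.14, 3.14, 3.14, 3.14].

### API

Orientations are given as [roll, pitch, yaw] about the fixed x, y, z axes, in that order (R = Rz(yaw) Ry(pitch) Rx(roll)).
In Python, from cell import * gives the robot as it stands. The module is installed in compiled form; this text tells all that it offers.
- The arm moves only by the tool arm_command, never from a script. Its argument "series" is a list of rows, each an object of numbers: "x", "y", "z": the shift along the tool's x, y, z in mm; "rx", "ry", "rz": the turn, a rotation vector about the tool's x, y, z in degrees. A call has 1 to 20 rows; each row is the pose to reach, as a shift and turn from the pose commanded when the call began, along the tool's axes at that moment; what a row does not reach only later rows make up. A row lasts 1/10 s, in which the tool goes at most 50 mm and 8.59 degrees, less where a joint would pass 70% of its speed; a pose out of reach is approached as far as the arm can. A call with a gripper value outside its range is refused whole. "hand" is the finger opening in mm, from 0 to 91.8, set as the call begins (left out, the last holds). The fingers move at their own pace and stop on an object; "squeeze" is the grip in N (left out, the last holds). Time passes only in rows, so rows that repeat a pose let the fingers close. It gives the time, the measured TCP pose, the force, the opening and the grip force at its end, in the units of the state.
- observe(): the state, without advancing time (a new reading comes with each control period).
- read_camera(name): name is "side" or "top" or "wrist"; returns a dict with "pixels" (384x512x3 uint8, blue, green, red), "K" (3x3 intrinsics, pixels), "rvec" (rotation vector, rad) and "tvec" (3), from world to camera coordinates, as OpenCV has them. Camera axes: x right, y down, z forward; pixel columns grow to the right and rows downward; lengths in m; the calibration is good to about 2 mm. A picture is of the moment at which its call begins. There is no depth.
- hand_in(): hands the job in; it is judged then, once.
Trained networks look in a picture, given as the dict that the camera call returned (one of the last four; its "shot" number tells which), for a name from the list of things; names that differ only in an ending like _2 or _b are one class to them, and where a whole thing is asked for, a point or a joint stands for the part that bears it (a point fixed in the world has none). Each returns a list of dicts, best first, with "confidence" (0 to 1); they miss things now and then, are a little off and sometimes report something else, mostly with a low value. They report only what shows in the picture. A call takes as long as a camera call.
- boxes_of(picture, query): "point" ([x, y, z] in m, in world coordinates, good to about 4 mm: the middle of the surface that is visible of it).
- trace(picture, query): "pixels" (384x512 bool, what is visible of it).
- mark_of(picture, query): "point" ([x, y, z] in m, in world coordinates, good to about 4 mm: a listed point, or the origin of a listed thing).
The state is a dict: "time": time; "qpos": joint angles; "qvel": joint speeds; "joint_efforts": joint torques, N m; "tool_pos": TCP position; "tool_rot": TCP orientation; "contact_force": force on the tool from outside, world axes, zero at the start; "torque": the same for the moment, N m; "opening": finger opening in m; "grip_force": force on a finger pad.
Only numpy, scipy, OpenCV 4.12 (cv2) and the standard library are available. Lean on these libraries where they do the work, as an engineer would, in place of code of your own. Each camera call takes 0.05 s, during which the arm holds its last target. There are 200 camera calls.

## Working session

There is one attempt and no reset: what is moved stays moved. The work goes in short steps, Python scripts to look and compute and a tool call to move; the robot and the scene stay as the last step left them, time stands still between calls to the robot, and variables do not carry over. Pictures are saved under pics/ and viewed, at most 10 in all, crops included, and the job is handed in when it is done.

Besides the shell and the picture viewer there is one more tool, called after "Request:" by a JSON object that holds its "method" and its "body". arm_command: Moves the arm, as the interface text tells. Its arguments: {"type":"object","properties":{"series":{"type":"array"},"hand":{"type":"number"},"squeeze":{"type":"number"}},"required":["series"]}

```bash
mkdir -p pics; python3 - <<'E'
from cell import *
import cv2,numpy as np
s=observe();print(s)
t=read_camera("top");cv2.imwrite("pics/t1.png",t["pixels"])
w=read_camera("side");cv2.imwrite("pics/s1.png",w["pixels"])
for p in (t,w):
  for q in ["tray","tray_mouth","capsule_a","cup","sugar_jar","shaker"]:
    print(q,[(np.round(d["point"],3).tolist(),round(d["confidence"],2)) for d in mark_of(p,q)])
try: print(finger_overhang)
except Exception as e: print(e)
E
```

```text
{'time': 0.0, 'qpos': array([-1.34295664e+00,  3.42691801e-01,  1.52500659e+00, -6.50335523e-07,
        1.27539670e+00, -1.45987780e-01]), 'qvel': array([-4.51362843e-04,  4.67655979e-04,  8.64111281e-04,  9.04183664e-05,
       -1.46650637e-03, -2.38552037e-04]), 'joint_efforts': array([-1.09617954e-04, -4.31239200e+01, -2.44225895e+01,  7.18197436e-02,
        5.60576341e-02, -1.19292654e-04]), 'tool_pos': array([ 0.1916771 , -0.48843109,  0.29156458]), 'tool_rot': array([-3.14010612e+00, -2.17942467e-04,  3.73827490e-01]), 'contact_force': array([ 0.50513717, -0.52051644,  0.07489082]), 'torque': array([0.03982735, 0.0006987 , 0.01646933]), 'grip_force': 0.0, 'opening': 0.09176841314616564}
tray [([0.7, 0.041, -0.002], 0.55), ([0.487, 0.174, -0.001], 0.16)]
tray_mouth [([0.487, 0.172, -0.002], 0.76)]
capsule_a [([0.548, -0.046, -0.003], 0.73), ([0.437, -0.167, 0.004], 0.62), ([0.645, -0.116, 0.001], 0.51)]
cup [([0.43, -0.344, 0.001], 0.73)]
sugar_jar [([0.566, -0.281, 0.0], 0.69)]
shaker [([0.698, 0.039, -0.004], 0.73), ([0.647, -0.119, -0.002], 0.48)]
tray [([0.498, 0.249, 0.001], 0.63), ([0.651, -0.113, 0.0], 0.62)]
tray_mouth [([0.491, 0.166, -0.003], 0.81)]
capsule_a [([0.438, -0.167, 0.0], 0.56), ([0.649, -0.109, -0.002], 0.56), ([0.547, -0.043, -0.001], 0.52)]
cup [([0.428, -0.341, -0.006], 0.98)]
sugar_jar [([0.566, -0.282, -0.001], 0.97)]
shaker [([0.696, 0.041, -0.002], 0.6)]
0.0655
```

View pics/t1.png

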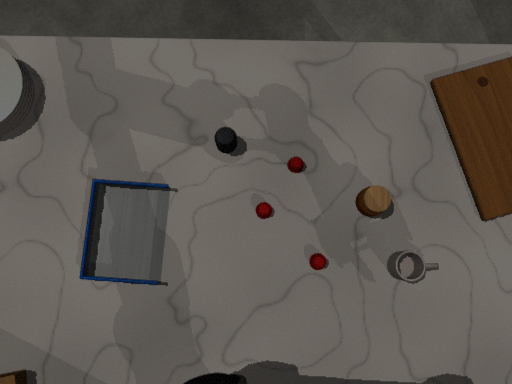

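View pics/s1.png

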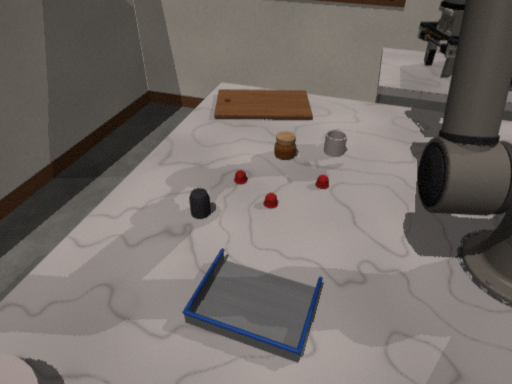

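```bash
python3 - <<'E'
from cell import *
import cv2,numpy as np
t=read_camera("top")
m=[d for d in trace(t,"tray")]
R=cv2.Rodrigues(t["rvec"])[0];K=t["K"];tv=np.array(t["tvec"]).ravel()
def ray(u,v,z):
  d=R.T@np.linalg.inv(K)@np.array([u,v,1.]);c=-R.T@tv;return (c+d*(z-c[2])/d[2])[:2]
for d in m:
  ys,xs=np.nonzero(d["pixels"]);r=cv2.minAreaRect(np.c_[xs,ys].astype(np.float32))
  print(d["confidence"],len(xs),[np.round(ray(u,v,0.03),3).tolist()+np.round(ray(u,v,0),3).tolist()+[u,v] for u,v in cv2.boxPoints(r)])
for q in ["capsule_a_mid"]: print([(np.round(d["point"],3).tolist(),round(d["confidence"],2)) for d in mark_of(t,q)])
print((-R.T@tv))
E
```

```text
0.94 8201 [[0.394, 0.338, 0.393, 0.349, np.float32(78.287125), np.float32(279.12872)], [0.612, 0.332, 0.618, 0.343, np.float32(88.60396), np.float32(175.96039)], [0.596, 0.155, 0.602, 0.16, np.float32(170.88118), np.float32(184.18811)], [0.379, 0.167, 0.377, 0.173, np.float32(160.56435), np.float32(287.35645)]]
[([0.434, -0.162, 0.009], 0.78), ([0.648, -0.113, 0.016], 0.73)]
[ 0.43306388 -0.01306179  0.93979713]
```

The top view shows the tray with its mouth facing right at about column 168. Capsules are at (264,210), (296,164) and (318,261), the shaker at (226,139), the jar at (374,201) and the cup at (410,266). The side view agrees, and the networks' low-confidence "shaker" and "tray" extras are false hits.

Plan: set the fingers 20 mm apart so both tips cradle a capsule, and push along tool +x. I'll start with the middle capsule.

Request:
{"method": "arm_command", "body": {"series": [{"x": 480, "y": -224, "z": 90, "rz": -77.5}, {"x": 480, "y": -224, "z": 90, "rz": -77.5}, {"x": 480, "y": -224, "z": 90, "rz": -77.5}, {"x": 480, "y": -224, "z": 90, "rz": -77.5}, {"x": 480, "y": -224, "z": 90, "rz": -77.5}, {"x": 480, "y": -224, "z": 90, "rz": -77.5}, {"x": 480, "y": -224, "z": 90, "rz": -77.5}, {"x": 480, "y": -224, "z": 90, "rz": -77.5}, {"x": 480, "y": -224, "z": 90, "rz": -77.5}, {"x": 480, "y": -224, "z": 90, "rz": -77.5}, {"x": 480, "y": -224, "z": 90, "rz": -77.5}, {"x": 480, "y": -224, "z": 90, "rz": -77.5}, {"x": 480, "y": -224, "z": 90, "rz": -77.5}, {"x": 480, "y": -224, "z": 90, "rz": -77.5}, {"x": 480, "y": -224, "z": 90, "rz": -77.5}, {"x": 480, "y": -224, "z": 90, "rz": -77.5}], "hand": 20}}

```text
invalid input
```

```bash
python3 - <<'E'
from cell import *
import cv2,numpy as np
s=observe();print(s["time"],s["tool_pos"],s["tool_rot"],s["opening"])
w=read_camera("wrist");cv2.imwrite("pics/w1.png",w["pixels"])
t=read_camera("side")
for p in (w,t):print([(np.round(d["point"],3).tolist(),round(d["confidence"],2)) for d in mark_of(p,"capsule_b")])
E
```

```text
0.85 [ 0.19174497 -0.48875033  0.29228064] [3.14141684e+00 1.00776683e-05 3.73793438e-01] 0.09197587712328997
[]
[([0.648, -0.112, 0.0], 0.73), ([0.55, -0.046, 0.003], 0.63), ([0.435, -0.164, -0.001], 0.6)]
```

Request:
{"method": "arm_command", "body": {"series": [{"x": 480, "y": -224, "z": 90, "rx": 0, "ry": 0, "rz": -77.5}, {"x": 480, "y": -224, "z": 90, "rx": 0, "ry": 0, "rz": -77.5}, {"x": 480, "y": -224, "z": 90, "rx": 0, "ry": 0, "rz": -77.5}, {"x": 480, "y": -224, "z": 90, "rx": 0, "ry": 0, "rz": -77.5}, {"x": 480, "y": -224, "z": 90, "rx": 0, "ry": 0, "rz": -77.5}, {"x": 480, "y": -224, "z": 90, "rx": 0, "ry": 0, "rz": -77.5}, {"x": 480, "y": -224, "z": 90, "rx": 0, "ry": 0, "rz": -77.5}, {"x": 480, "y": -224, "z": 90, "rx": 0, "ry": 0, "rz": -77.5}, {"x": 480, "y": -224, "z": 90, "rx": 0, "ry": 0, "rz": -77.5}, {"x": 480, "y": -224, "z": 90, "rx": 0, "ry": 0, "rz": -77.5}, {"x": 480, "y": -224, "z": 90, "rx": 0, "ry": 0, "rz": -77.5}, {"x": 480, "y": -224, "z": 90, "rx": 0, "ry": 0, "rz": -77.5}, {"x": 480, "y": -224, "z": 90, "rx": 0, "ry": 0, "rz": -77.5}, {"x": 480, "y": -224, "z": 90, "rx": 0, "ry": 0, "rz": -77.5}, {"x": 480, "y": -224, "z": 90, "rx": 0, "ry": 0, "rz": -77.5}, {"x": 480, "y": -224, "z": 90, "rx": 0, "ry": 0, "rz": -77.5}], "hand": 20}}

```text
time: 2.65
tool_pos: [0.5564, -0.106, 0.2026]
tool_rot: [3.141, 0.0, 1.725]
contact_force: [-0.4, 0.0, 0.7]
opening: 0.0203
grip_force: 0.0
```

Request:
{"method": "arm_command", "body": {"series": [{"x": 0, "y": 0, "z": 40, "rx": 0, "ry": 0, "rz": 0}, {"x": 0, "y": 0, "z": 80, "rx": 0, "ry": 0, "rz": 0}, {"x": 0, "y": 0, "z": 110, "rx": 0, "ry": 0, "rz": 0}, {"x": 0, "y": 0, "z": 128, "rx": 0, "ry": 0, "rz": 0}, {"x": 0, "y": 0, "z": 128, "rx": 0, "ry": 0, "rz": 0}, {"x": 15, "y": 0, "z": 128, "rx": 0, "ry": 0, "rz": 0}, {"x": 25, "y": 0, "z": 128, "rx": 0, "ry": 0, "rz": 0}, {"x": 30, "y": 0, "z": 128, "rx": 0, "ry": 0, "rz": 0}, {"x": 34, "y": 0, "z": 128, "rx": 0, "ry": 0, "rz": 0}, {"x": 38, "y": 0, "z": 128, "rx": 0, "ry": 0, "rz": 0}, {"x": 42, "y": 0, "z": 128, "rx": 0, "ry": 0, "rz": 0}, {"x": 47, "y": 0, "z": 128, "rx": 0, "ry": 0, "rz": 0}, {"x": 52, "y": 0, "z": 128, "rx": 0, "ry": 0, "rz": 0}, {"x": 58, "y": 0, "z": 128, "rx": 0, "ry": 0, "rz": 0}, {"x": 64, "y": 0, "z": 128, "rx": 0, "ry": 0, "rz": 0}, {"x": 70, "y": 0, "z": 128, "rx": 0, "ry": 0, "rz": 0}, {"x": 76, "y": 0, "z": 128, "rx": 0, "ry": 0, "rz": 0}, {"x": 82, "y": 0, "z": 128, "rx": 0, "ry": 0, "rz": 0}, {"x": 88, "y": 0, "z": 128, "rx": 0, "ry": 0, "rz": 0}, {"x": 94, "y": 0, "z": 128, "rx": 0, "ry": 0, "rz": 0}]}}

```text
time: 4.65
tool_pos: [0.5421, -0.0116, 0.0742]
tool_rot: [3.142, 0.0, 1.726]
contact_force: [0.0, 0.0, -0.1]
opening: 0.0202
grip_force: 0.1
```

```bash
cat > look.py <<'E'
from cell import *
import cv2,numpy as np,sys
n=sys.argv[1]
s=observe();print(s["time"],np.round(s["tool_pos"],4),round(s["tool_rot"][2],3))
for c in ("top","side"):
  p=read_camera(c)
  if len(sys.argv)>2 and c==sys.argv[2]: cv2.imwrite(f"pics/{n}.png",p["pixels"])
  print(c,[(np.round(d["point"],3).tolist(),round(d["confidence"],2)) for d in mark_of(p,"capsule_b")])
E
python3 look.py p1 side
```

```text
4.65 [ 0.5421 -0.0116  0.0742] 1.726
top [([0.646, -0.115, -0.001], 0.52), ([0.435, -0.167, -0.0], 0.49)]
side [([0.541, 0.012, 0.0], 0.77), ([0.65, -0.114, -0.002], 0.57), ([0.434, -0.165, -0.001], 0.47)]
```

View pics/p1.png

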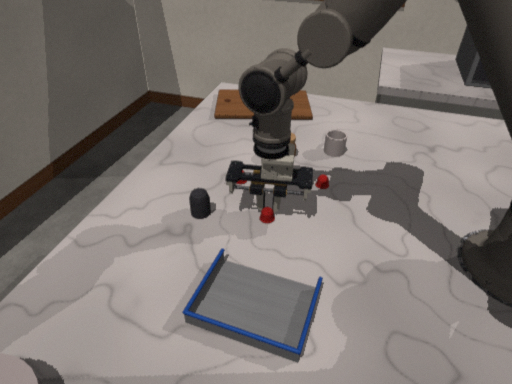

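The capsule at (267,215) sits upright, cradled ahead of both fingertips, so I'll keep pushing.

Request:
{"method": "arm_command", "body": {"series": [{"x": 7, "y": 0, "z": 0, "rx": 0, "ry": 0, "rz": 0}, {"x": 14, "y": 0, "z": 0, "rx": 0, "ry": 0, "rz": 0}, {"x": 22, "y": 0, "z": 0, "rx": 0, "ry": 0, "rz": 0}, {"x": 30, "y": 0, "z": 0, "rx": 0, "ry": 0, "rz": 0}, {"x": 38, "y": 0, "z": 0, "rx": 0, "ry": 0, "rz": 0}, {"x": 46, "y": 0, "z": 0, "rx": 0, "ry": 0, "rz": 0}, {"x": 54, "y": 0, "z": 0, "rx": 0, "ry": 0, "rz": 0}, {"x": 62, "y": 0, "z": 0, "rx": 0, "ry": 0, "rz": 0}, {"x": 70, "y": 0, "z": 0, "rx": 0, "ry": 0, "rz": 0}, {"x": 78, "y": 0, "z": 0, "rx": 0, "ry": 0, "rz": 0}, {"x": 86, "y": 0, "z": 0, "rx": 0, "ry": 0, "rz": 0}, {"x": 94, "y": 0, "z": 0, "rx": 0, "ry": 0, "rz": 0}, {"x": 102, "y": 0, "z": 0, "rx": 0, "ry": 0, "rz": 0}, {"x": 110, "y": 0, "z": 0, "rx": 0, "ry": 0, "rz": 0}, {"x": 118, "y": 0, "z": 0, "rx": 0, "ry": 0, "rz": 0}, {"x": 126, "y": 0, "z": 0, "rx": 0, "ry": 0, "rz": 0}, {"x": 133, "y": 0, "z": 0, "rx": 0, "ry": 0, "rz": 0}, {"x": 139, "y": 0, "z": 0, "rx": 0, "ry": 0, "rz": 0}, {"x": 145, "y": 0, "z": 0, "rx": 0, "ry": 0, "rz": 0}, {"x": 151, "y": 0, "z": 0, "rx": 0, "ry": 0, "rz": 0}]}}

```text
time: 6.85
tool_pos: [0.5188, 0.1375, 0.0742]
tool_rot: [-3.142, 0.0, 1.726]
contact_force: [0.1, -0.6, -0.4]
opening: 0.02
grip_force: 0.1
```

```bash
python3 look.py p2
```

```text
6.85 [0.5188 0.1375 0.0742] 1.726
top [([0.647, -0.114, 0.0], 0.56), ([0.439, -0.166, -0.001], 0.5), ([0.565, -0.279, 0.003], 0.25)]
side [([0.516, 0.16, -0.001], 0.82), ([0.653, -0.113, -0.001], 0.53), ([0.436, -0.166, 0.0], 0.47)]
```

Request:
{"method": "arm_command", "body": {"series": [{"x": 6, "y": 0, "z": 0, "rx": 0, "ry": 0, "rz": 0}, {"x": 12, "y": 0, "z": 0, "rx": 0, "ry": 0, "rz": 0}, {"x": 18, "y": 0, "z": 0, "rx": 0, "ry": 0, "rz": 0}, {"x": 24, "y": 0, "z": 0, "rx": 0, "ry": 0, "rz": 0}, {"x": 30, "y": 0, "z": 0, "rx": 0, "ry": 0, "rz": 0}, {"x": 36, "y": 0, "z": 0, "rx": 0, "ry": 0, "rz": 0}, {"x": 42, "y": 0, "z": 0, "rx": 0, "ry": 0, "rz": 0}, {"x": 50, "y": 0, "z": 0, "rx": 0, "ry": 0, "rz": 0}, {"x": 58, "y": 0, "z": 0, "rx": 0, "ry": 0, "rz": 0}, {"x": 66, "y": 0, "z": 0, "rx": 0, "ry": 0, "rz": 0}, {"x": 74, "y": 0, "z": 0, "rx": 0, "ry": 0, "rz": 0}, {"x": 82, "y": 0, "z": 0, "rx": 0, "ry": 0, "rz": 0}, {"x": 90, "y": 0, "z": 0, "rx": 0, "ry": 0, "rz": 0}, {"x": 98, "y": 0, "z": 0, "rx": 0, "ry": 0, "rz": 0}, {"x": 106, "y": 0, "z": 0, "rx": 0, "ry": 0, "rz": 0}, {"x": 113, "y": 0, "z": 0, "rx": 0, "ry": 0, "rz": 0}, {"x": 120, "y": 0, "z": 0, "rx": 0, "ry": 0, "rz": 0}, {"x": 126, "y": 0, "z": 0, "rx": 0, "ry": 0, "rz": 0}, {"x": 131, "y": 0, "z": 0, "rx": 0, "ry": 0, "rz": 0}, {"x": 134, "y": 0, "z": 0, "rx": 0, "ry": 0, "rz": 0}]}}

```text
time: 9.05
tool_pos: [0.498, 0.2699, 0.0742]
tool_rot: [3.142, 0.0, 1.727]
contact_force: [0.4, -0.7, 0.2]
opening: 0.0199
grip_force: 0.1
```

```bash
python3 look.py p3 side
```

```text
9.05 [0.498  0.2699 0.0742] 1.727
top [([0.439, -0.164, -0.0], 0.55), ([0.644, -0.115, -0.003], 0.55)]
side [([0.496, 0.295, 0.002], 0.83), ([0.434, -0.162, -0.002], 0.49)]
```

View pics/p3.png

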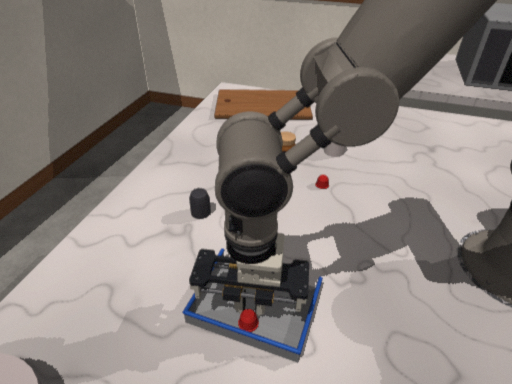

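The capsule at (249,318) is well inside, near the back wall. I'll retreat, lift and move behind the far capsule.

Request:
{"method": "arm_command", "body": {"series": [{"x": -12, "y": 0, "z": 0, "rx": 0, "ry": 0, "rz": 0}, {"x": -25, "y": 0, "z": 0, "rx": 0, "ry": 0, "rz": 0}, {"x": -25, "y": 0, "z": -40, "rx": 0, "ry": 0, "rz": 0}, {"x": -25, "y": 0, "z": -80, "rx": 0, "ry": 0, "rz": 0}, {"x": -40, "y": 0, "z": -120, "rx": 0, "ry": 0, "rz": 0}, {"x": -461, "y": 101, "z": -120, "rx": 0, "ry": 0, "rz": -12.1}, {"x": -461, "y": 101, "z": -120, "rx": 0, "ry": 0, "rz": -12.1}, {"x": -461, "y": 101, "z": -120, "rx": 0, "ry": 0, "rz": -12.1}, {"x": -461, "y": 101, "z": -120, "rx": 0, "ry": 0, "rz": -12.1}, {"x": -461, "y": 101, "z": -120, "rx": 0, "ry": 0, "rz": -12.1}, {"x": -461, "y": 101, "z": -120, "rx": 0, "ry": 0, "rz": -12.1}, {"x": -461, "y": 101, "z": -120, "rx": 0, "ry": 0, "rz": -12.1}, {"x": -461, "y": 101, "z": -120, "rx": 0, "ry": 0, "rz": -12.1}, {"x": -461, "y": 101, "z": -120, "rx": 0, "ry": 0, "rz": -12.1}, {"x": -461, "y": 101, "z": -120, "rx": 0, "ry": 0, "rz": -12.1}, {"x": -461, "y": 101, "z": -120, "rx": 0, "ry": 0, "rz": -12.1}, {"x": -461, "y": 101, "z": -120, "rx": 0, "ry": 0, "rz": -12.1}]}}

```text
time: 10.95
tool_pos: [0.6685, -0.17, 0.194]
tool_rot: [-3.141, -0.001, 1.938]
contact_force: [-0.4, 0.5, 0.1]
opening: 0.0201
grip_force: 0.0
```

```bash
python3 look.py p4
```

```text
10.95 [ 0.6685 -0.17    0.194 ] 1.938
top [([0.497, 0.289, 0.002], 0.47)]
side [([0.495, 0.292, 0.003], 0.89), ([0.65, -0.114, -0.002], 0.58), ([0.432, -0.166, 0.003], 0.46)]
```

Request:
{"method": "arm_command", "body": {"series": [{"x": 0, "y": 0, "z": 40, "rx": 0, "ry": 0, "rz": 0}, {"x": 0, "y": 0, "z": 80, "rx": 0, "ry": 0, "rz": 0}, {"x": 0, "y": 0, "z": 105, "rx": 0, "ry": 0, "rz": 0}, {"x": 0, "y": 0, "z": 120, "rx": 0, "ry": 0, "rz": 0}, {"x": 0, "y": 0, "z": 120, "rx": 0, "ry": 0, "rz": 0}, {"x": 15, "y": 0, "z": 120, "rx": 0, "ry": 0, "rz": 0}, {"x": 25, "y": 0, "z": 120, "rx": 0, "ry": 0, "rz": 0}, {"x": 30, "y": 0, "z": 120, "rx": 0, "ry": 0, "rz": 0}, {"x": 34, "y": 0, "z": 120, "rx": 0, "ry": 0, "rz": 0}, {"x": 38, "y": 0, "z": 120, "rx": 0, "ry": 0, "rz": 0}, {"x": 42, "y": 0, "z": 120, "rx": 0, "ry": 0, "rz": 0}, {"x": 47, "y": 0, "z": 120, "rx": 0, "ry": 0, "rz": 0}, {"x": 52, "y": 0, "z": 120, "rx": 0, "ry": 0, "rz": 0}, {"x": 58, "y": 0, "z": 120, "rx": 0, "ry": 0, "rz": 0}, {"x": 65, "y": 0, "z": 120, "rx": 0, "ry": 0, "rz": 0}, {"x": 72, "y": 0, "z": 120, "rx": 0, "ry": 0, "rz": 0}, {"x": 80, "y": 0, "z": 120, "rx": 0, "ry": 0, "rz": 0}, {"x": 88, "y": 0, "z": 120, "rx": 0, "ry": 0, "rz": 0}, {"x": 95, "y": 0, "z": 120, "rx": 0, "ry": 0, "rz": 0}, {"x": 100, "y": 0, "z": 120, "rx": 0, "ry": 0, "rz": 0}]}}

```text
time: 13.15
tool_pos: [0.6331, -0.0762, 0.0742]
tool_rot: [-3.141, -0.0, 1.938]
contact_force: [0.0, 1.1, 0.3]
opening: 0.0201
grip_force: 0.2
```

```bash
python3 look.py p5
```

```text
13.15 [ 0.6331 -0.0762  0.0742] 1.938
top [([0.496, 0.291, -0.0], 0.7), ([0.435, -0.167, 0.0], 0.58)]
side [([0.496, 0.292, 0.001], 0.87), ([0.626, -0.056, 0.0], 0.75), ([0.434, -0.164, -0.002], 0.67)]
```

Request:
{"method": "arm_command", "body": {"series": [{"x": 7, "y": 0, "z": 0, "rx": 0, "ry": 0, "rz": 0}, {"x": 15, "y": 0, "z": 0, "rx": 0, "ry": 0, "rz": 0}, {"x": 23, "y": 0, "z": 0, "rx": 0, "ry": 0, "rz": 0}, {"x": 31, "y": 0, "z": 0, "rx": 0, "ry": 0, "rz": 0}, {"x": 39, "y": 0, "z": 0, "rx": 0, "ry": 0, "rz": 0}, {"x": 47, "y": 0, "z": 0, "rx": 0, "ry": 0, "rz": 0}, {"x": 55, "y": 0, "z": 0, "rx": 0, "ry": 0, "rz": 0}, {"x": 63, "y": 0, "z": 0, "rx": 0, "ry": 0, "rz": 0}, {"x": 71, "y": 0, "z": 0, "rx": 0, "ry": 0, "rz": 0}, {"x": 79, "y": 0, "z": 0, "rx": 0, "ry": 0, "rz": 0}, {"x": 87, "y": 0, "z": 0, "rx": 0, "ry": 0, "rz": 0}, {"x": 95, "y": 0, "z": 0, "rx": 0, "ry": 0, "rz": 0}, {"x": 103, "y": 0, "z": 0, "rx": 0, "ry": 0, "rz": 0}, {"x": 111, "y": 0, "z": 0, "rx": 0, "ry": 0, "rz": 0}, {"x": 119, "y": 0, "z": 0, "rx": 0, "ry": 0, "rz": 0}, {"x": 127, "y": 0, "z": 0, "rx": 0, "ry": 0, "rz": 0}, {"x": 135, "y": 0, "z": 0, "rx": 0, "ry": 0, "rz": 0}, {"x": 143, "y": 0, "z": 0, "rx": 0, "ry": 0, "rz": 0}, {"x": 151, "y": 0, "z": 0, "rx": 0, "ry": 0, "rz": 0}, {"x": 158, "y": 0, "z": 0, "rx": 0, "ry": 0, "rz": 0}]}}

```text
time: 15.35
tool_pos: [0.5765, 0.0712, 0.0742]
tool_rot: [3.142, 0.0, 1.938]
contact_force: [0.3, -0.1, -0.1]
opening: 0.0198
grip_force: 0.1
```

```bash
python3 look.py p6 side
```

```text
15.35 [0.5765 0.0712 0.0742] 1.938
top [([0.437, -0.166, -0.002], 0.77), ([0.498, 0.293, 0.002], 0.48)]
side [([0.496, 0.294, 0.001], 0.91), ([0.437, -0.164, 0.0], 0.61), ([0.569, 0.095, 0.0], 0.57)]
```

View pics/p6.png

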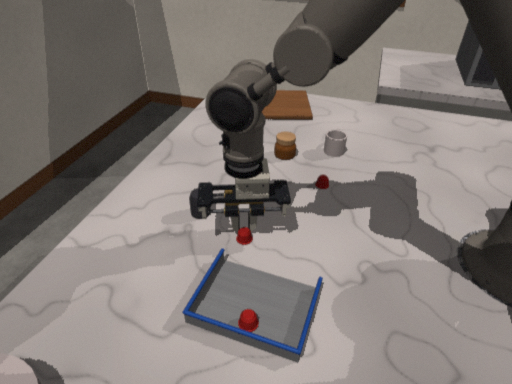

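The second capsule at (245,236) is cradled and heading for the mouth. The first stays at (249,319), and the shaker is still standing beside the gripper.

Request:
{"method": "arm_command", "body": {"series": [{"x": 7, "y": 0, "z": 0, "rx": 0, "ry": 0, "rz": 0}, {"x": 15, "y": 0, "z": 0, "rx": 0, "ry": 0, "rz": 0}, {"x": 23, "y": 0, "z": 0, "rx": 0, "ry": 0, "rz": 0}, {"x": 31, "y": 0, "z": 0, "rx": 0, "ry": 0, "rz": 0}, {"x": 39, "y": 0, "z": 0, "rx": 0, "ry": 0, "rz": 0}, {"x": 47, "y": 0, "z": 0, "rx": 0, "ry": 0, "rz": 0}, {"x": 55, "y": 0, "z": 0, "rx": 0, "ry": 0, "rz": 0}, {"x": 63, "y": 0, "z": 0, "rx": 0, "ry": 0, "rz": 0}, {"x": 71, "y": 0, "z": 0, "rx": 0, "ry": 0, "rz": 0}, {"x": 79, "y": 0, "z": 0, "rx": 0, "ry": 0, "rz": 0}, {"x": 87, "y": 0, "z": 0, "rx": 0, "ry": 0, "rz": 0}, {"x": 95, "y": 0, "z": 0, "rx": 0, "ry": 0, "rz": 0}, {"x": 103, "y": 0, "z": 0, "rx": 0, "ry": 0, "rz": 0}, {"x": 111, "y": 0, "z": 0, "rx": 0, "ry": 0, "rz": 0}, {"x": 119, "y": 0, "z": 0, "rx": 0, "ry": 0, "rz": 0}, {"x": 127, "y": 0, "z": 0, "rx": 0, "ry": 0, "rz": 0}, {"x": 135, "y": 0, "z": 0, "rx": 0, "ry": 0, "rz": 0}, {"x": 143, "y": 0, "z": 0, "rx": 0, "ry": 0, "rz": 0}, {"x": 149, "y": 0, "z": 0, "rx": 0, "ry": 0, "rz": 0}, {"x": 153, "y": 0, "z": 0, "rx": 0, "ry": 0, "rz": 0}]}}

```text
time: 17.55
tool_pos: [0.5216, 0.214, 0.0742]
tool_rot: [-3.142, 0.0, 1.938]
contact_force: [0.3, -0.8, -0.2]
opening: 0.02
grip_force: 0.1
```

```bash
python3 look.py p7
```

```text
17.55 [0.5216 0.214  0.0742] 1.938
top [([0.437, -0.168, 0.0], 0.72), ([0.498, 0.287, 0.001], 0.59)]
side [([0.515, 0.238, 0.0], 0.85), ([0.498, 0.294, 0.003], 0.78), ([0.437, -0.163, -0.0], 0.56)]
```

Request:
{"method": "arm_command", "body": {"series": [{"x": -12, "y": 0, "z": 0, "rx": 0, "ry": 0, "rz": 0}, {"x": -25, "y": 0, "z": 0, "rx": 0, "ry": 0, "rz": 0}, {"x": -25, "y": 0, "z": -40, "rx": 0, "ry": 0, "rz": 0}, {"x": -25, "y": 0, "z": -80, "rx": 0, "ry": 0, "rz": 0}, {"x": -40, "y": 0, "z": -120, "rx": 0, "ry": 0, "rz": 0}, {"x": -379, "y": -237, "z": -120, "rx": 0, "ry": 0, "rz": 21.7}, {"x": -379, "y": -237, "z": -120, "rx": 0, "ry": 0, "rz": 21.7}, {"x": -379, "y": -237, "z": -120, "rx": 0, "ry": 0, "rz": 21.7}, {"x": -379, "y": -237, "z": -120, "rx": 0, "ry": 0, "rz": 21.7}, {"x": -379, "y": -237, "z": -120, "rx": 0, "ry": 0, "rz": 21.7}, {"x": -379, "y": -237, "z": -120, "rx": 0, "ry": 0, "rz": 21.7}, {"x": -379, "y": -237, "z": -120, "rx": 0, "ry": 0, "rz": 21.7}, {"x": -379, "y": -237, "z": -120, "rx": 0, "ry": 0, "rz": 21.7}, {"x": -379, "y": -237, "z": -120, "rx": 0, "ry": 0, "rz": 21.7}, {"x": -379, "y": -237, "z": -120, "rx": 0, "ry": 0, "rz": 21.7}, {"x": -379, "y": -237, "z": -120, "rx": 0, "ry": 0, "rz": 21.7}, {"x": -379, "y": -237, "z": -120, "rx": 0, "ry": 0, "rz": 21.7}]}}

```text
time: 19.45
tool_pos: [0.4367, -0.2243, 0.1941]
tool_rot: [-3.141, -0.0, 1.56]
contact_force: [-0.1, 0.2, 0.1]
opening: 0.0204
grip_force: 0.0
```

```bash
python3 look.py p8
```

```text
19.45 [ 0.4367 -0.2243  0.1941] 1.56
top [([0.499, 0.288, 0.0], 0.82), ([0.436, -0.168, 0.001], 0.62), ([0.511, 0.234, 0.001], 0.56), ([0.565, -0.283, 0.002], 0.22)]
side [([0.498, 0.293, 0.004], 0.74), ([0.516, 0.237, 0.003], 0.54), ([0.438, -0.165, -0.0], 0.53)]
```

Request:
{"method": "arm_command", "body": {"series": [{"x": 0, "y": 0, "z": 40, "rx": 0, "ry": 0, "rz": 0}, {"x": 0, "y": 0, "z": 80, "rx": 0, "ry": 0, "rz": 0}, {"x": 0, "y": 0, "z": 105, "rx": 0, "ry": 0, "rz": 0}, {"x": 0, "y": 0, "z": 120, "rx": 0, "ry": 0, "rz": 0}, {"x": 0, "y": 0, "z": 120, "rx": 0, "ry": 0, "rz": 0}, {"x": 15, "y": 0, "z": 120, "rx": 0, "ry": 0, "rz": 0}, {"x": 25, "y": 0, "z": 120, "rx": 0, "ry": 0, "rz": 0}, {"x": 30, "y": 0, "z": 120, "rx": 0, "ry": 0, "rz": 0}, {"x": 34, "y": 0, "z": 120, "rx": 0, "ry": 0, "rz": 0}, {"x": 38, "y": 0, "z": 120, "rx": 0, "ry": 0, "rz": 0}, {"x": 42, "y": 0, "z": 120, "rx": 0, "ry": 0, "rz": 0}, {"x": 47, "y": 0, "z": 120, "rx": 0, "ry": 0, "rz": 0}, {"x": 52, "y": 0, "z": 120, "rx": 0, "ry": 0, "rz": 0}, {"x": 58, "y": 0, "z": 120, "rx": 0, "ry": 0, "rz": 0}, {"x": 65, "y": 0, "z": 120, "rx": 0, "ry": 0, "rz": 0}, {"x": 72, "y": 0, "z": 120, "rx": 0, "ry": 0, "rz": 0}, {"x": 80, "y": 0, "z": 120, "rx": 0, "ry": 0, "rz": 0}, {"x": 88, "y": 0, "z": 120, "rx": 0, "ry": 0, "rz": 0}, {"x": 95, "y": 0, "z": 120, "rx": 0, "ry": 0, "rz": 0}, {"x": 100, "y": 0, "z": 120, "rx": 0, "ry": 0, "rz": 0}]}}

```text
time: 21.65
tool_pos: [0.4377, -0.1247, 0.0742]
tool_rot: [-3.142, 0.0, 1.559]
contact_force: [-0.2, -0.2, 0.1]
opening: 0.02
grip_force: 0.0
```

```bash
python3 look.py p9
```

```text
21.65 [ 0.4377 -0.1247  0.0742] 1.559
top [([0.513, 0.236, 0.0], 0.8), ([0.498, 0.293, -0.001], 0.61)]
side [([0.494, 0.291, 0.001], 0.71), ([0.44, -0.106, -0.004], 0.66), ([0.514, 0.239, -0.001], 0.63)]
```

Request:
{"method": "arm_command", "body": {"series": [{"x": 7, "y": 0, "z": 0, "rx": 0, "ry": 0, "rz": 0}, {"x": 15, "y": 0, "z": 0, "rx": 0, "ry": 0, "rz": 0}, {"x": 24, "y": 0, "z": 0, "rx": 0, "ry": 0, "rz": 0}, {"x": 33, "y": 0, "z": 0, "rx": 0, "ry": 0, "rz": 0}, {"x": 42, "y": 0, "z": 0, "rx": 0, "ry": 0, "rz": 0}, {"x": 51, "y": 0, "z": 0, "rx": 0, "ry": 0, "rz": 0}, {"x": 60, "y": 0, "z": 0, "rx": 0, "ry": 0, "rz": 0}, {"x": 69, "y": 0, "z": 0, "rx": 0, "ry": 0, "rz": 0}, {"x": 78, "y": 0, "z": 0, "rx": 0, "ry": 0, "rz": 0}, {"x": 87, "y": 0, "z": 0, "rx": 0, "ry": 0, "rz": 0}, {"x": 96, "y": 0, "z": 0, "rx": 0, "ry": 0, "rz": 0}, {"x": 105, "y": 0, "z": 0, "rx": 0, "ry": 0, "rz": 0}, {"x": 114, "y": 0, "z": 0, "rx": 0, "ry": 0, "rz": 0}, {"x": 123, "y": 0, "z": 0, "rx": 0, "ry": 0, "rz": 0}, {"x": 132, "y": 0, "z": 0, "rx": 0, "ry": 0, "rz": 0}, {"x": 141, "y": 0, "z": 0, "rx": 0, "ry": 0, "rz": 0}, {"x": 150, "y": 0, "z": 0, "rx": 0, "ry": 0, "rz": 0}, {"x": 159, "y": 0, "z": 0, "rx": 0, "ry": 0, "rz": 0}, {"x": 167, "y": 0, "z": 0, "rx": 0, "ry": 0, "rz": 0}, {"x": 174, "y": 0, "z": 0, "rx": 0, "ry": 0, "rz": 0}]}}

```text
time: 23.85
tool_pos: [0.4398, 0.0492, 0.0742]
tool_rot: [3.142, 0.0, 1.559]
contact_force: [-0.3, 0.9, 0.2]
opening: 0.0201
grip_force: 0.1
```

```bash
python3 look.py p10
```

```text
23.85 [0.4398 0.0492 0.0742] 1.559
top [([0.497, 0.291, -0.001], 0.8), ([0.516, 0.236, 0.0], 0.77)]
side [([0.496, 0.293, -0.0], 0.71), ([0.443, 0.071, -0.001], 0.65), ([0.514, 0.235, 0.002], 0.56)]
```

Request:
{"method": "arm_command", "body": {"series": [{"x": 7, "y": 0, "z": 0, "rx": 0, "ry": 0, "rz": 0}, {"x": 15, "y": 0, "z": 0, "rx": 0, "ry": 0, "rz": 0}, {"x": 24, "y": 0, "z": 0, "rx": 0, "ry": 0, "rz": 0}, {"x": 33, "y": 0, "z": 0, "rx": 0, "ry": 0, "rz": 0}, {"x": 42, "y": 0, "z": 0, "rx": 0, "ry": 0, "rz": 0}, {"x": 51, "y": 0, "z": 0, "rx": 0, "ry": 0, "rz": 0}, {"x": 60, "y": 0, "z": 0, "rx": 0, "ry": 0, "rz": 0}, {"x": 69, "y": 0, "z": 0, "rx": 0, "ry": 0, "rz": 0}, {"x": 78, "y": 0, "z": 0, "rx": 0, "ry": 0, "rz": 0}, {"x": 87, "y": 0, "z": 0, "rx": 0, "ry": 0, "rz": 0}, {"x": 96, "y": 0, "z": 0, "rx": 0, "ry": 0, "rz": 0}, {"x": 105, "y": 0, "z": 0, "rx": 0, "ry": 0, "rz": 0}, {"x": 114, "y": 0, "z": 0, "rx": 0, "ry": 0, "rz": 0}, {"x": 123, "y": 0, "z": 0, "rx": 0, "ry": 0, "rz": 0}, {"x": 132, "y": 0, "z": 0, "rx": 0, "ry": 0, "rz": 0}, {"x": 141, "y": 0, "z": 0, "rx": 0, "ry": 0, "rz": 0}, {"x": 150, "y": 0, "z": 0, "rx": 0, "ry": 0, "rz": 0}, {"x": 159, "y": 0, "z": 0, "rx": 0, "ry": 0, "rz": 0}, {"x": 167, "y": 0, "z": 0, "rx": 0, "ry": 0, "rz": 0}, {"x": 174, "y": 0, "z": 0, "rx": 0, "ry": 0, "rz": 0}]}}

```text
time: 26.05
tool_pos: [0.4419, 0.2233, 0.0742]
tool_rot: [3.142, 0.0, 1.559]
contact_force: [0.3, -0.8, 0.1]
opening: 0.0197
grip_force: 0.1
```

Request:
{"method": "arm_command", "body": {"series": [{"x": -12, "y": 0, "z": 0, "rx": 0, "ry": 0, "rz": 0}, {"x": -25, "y": 0, "z": 0, "rx": 0, "ry": 0, "rz": 0}, {"x": -25, "y": 0, "z": -40, "rx": 0, "ry": 0, "rz": 0}, {"x": -25, "y": 0, "z": -80, "rx": 0, "ry": 0, "rz": 0}, {"x": -40, "y": 0, "z": -120, "rx": 0, "ry": 0, "rz": 0}, {"x": -300, "y": 0, "z": -150, "rx": 0, "ry": 0, "rz": 0}, {"x": -300, "y": 0, "z": -150, "rx": 0, "ry": 0, "rz": 0}, {"x": -300, "y": 0, "z": -150, "rx": 0, "ry": 0, "rz": 0}, {"x": -300, "y": 0, "z": -150, "rx": 0, "ry": 0, "rz": 0}, {"x": -300, "y": 0, "z": -150, "rx": 0, "ry": 0, "rz": 0}, {"x": -300, "y": 0, "z": -150, "rx": 0, "ry": 0, "rz": 0}, {"x": -300, "y": 0, "z": -150, "rx": 0, "ry": 0, "rz": 0}, {"x": -300, "y": 0, "z": -150, "rx": 0, "ry": 0, "rz": 0}]}}

```text
time: 27.35
tool_pos: [0.4377, -0.0771, 0.2239]
tool_rot: [-3.141, -0.001, 1.558]
contact_force: [0.2, 0.7, 0.2]
opening: 0.02
grip_force: 0.0
```

```bash
python3 look.py p11 side; python3 -c "
from cell import *
for c in ('top','side'):
  p=read_camera(c)
  for q in ('cup','sugar_jar','shaker'): print(c,q,[(d['point'],d['confidence']) for d in mark_of(p,q)][:1])"
```

```text
27.35 [ 0.4377 -0.0771  0.2239] 1.558
top [([0.5, 0.29, -0.0], 0.8), ([0.509, 0.235, -0.001], 0.75), ([0.564, -0.28, 0.001], 0.27)]
side [([0.514, 0.238, 0.004], 0.89), ([0.443, 0.244, 0.001], 0.81), ([0.427, -0.344, -0.004], 0.62), ([0.445, 0.244, 0.016], 0.57), ([0.564, -0.278, -0.004], 0.19)]
top cup [([0.4266, -0.3434, -0.0012], 0.61)]
top sugar_jar [([0.5663, -0.2756, 0.003], 0.79)]
top shaker [([0.6951, 0.0377, -0.0005], 0.89)]
side cup [([0.4306, -0.34, -0.0024], 0.58)]
side sugar_jar [([0.5616, -0.281, -0.0005], 0.58)]
side shaker [([0.6942, 0.0395, 0.0018], 0.64)]
```

View pics/p11.png

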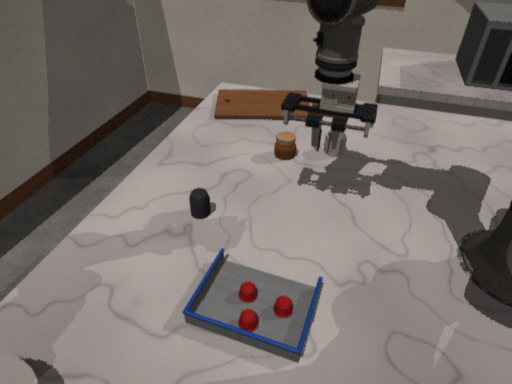

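All three capsules stand upright well inside the tray at (249,291), (249,319) and (284,306). The cup, jar and shaker haven't moved, and the arm is clear.

```bash
python3 -c "
from cell import *
print(hand_in())"
```

```text
the job is handed in; nothing more can be done
None
```

The job is handed in: all three capsules were slid into the catch tray and stand upright fully inside it, the cup, jar and shaker are where they were, and it took about 28 s; `hand_in()` gave no verdict.

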